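Shut the guard and start the harness tester

ROBOT

A 6-joint arm with a two-finger parallel gripper is mounted at the origin on the work surface. World frame = base frame: x ahead of the robot, y to its left, z up, the work surface at z = 0. Lengths are in mm, angles in rad, forces in N, time in s.
With the tool pointing down it reaches from about 300 to 775 mm from the base axis. Payload 14.6 kg.
Tool frame: the origin (TCP) lies at the very end of the fingers, on their centre line; the grasp point (between the pads) lies 19 mm behind it; z points along the fingers, y is the line along which they close (so a half turn about z gives the same grasp; the last joint's range is limited). The gripper opens to 94 mm and grips with 3 to 60 N. Pads are 16 mm wide; open, the fingers measure 119 mm over their backs; the gripper's body (75 mm by 177 mm) begins 78 mm behind the grasp point.
Start: joints at [1.186, 0.3, 1.521, -0, 1.321, -0.067], TCP at [171.86, 522.449, 205.446] pointing down, gripper open.
Joint ranges: [-3.03, 3.03], [-0.79, 2.21], [0.23, 2.52], [-1.04, 4.18], [0, 3.07], [-2.55, 2.55]. Speed limits (rad/s): [2.22, 2.22, 2.57, 3.14, 3.14, 3.14].

INTERFACE

Orientations are given as [roll, pitch, yaw] about the fixed x, y, z axes, in that order (R = Rz(yaw) Ry(pitch) Rx(roll)).
In Python, from cell import manip gives the robot as it stands.
- The arm moves only by the tool servo_tool, never from a script. Its argument "rows" is a list of rows, each a list of 7 numbers: the turn, a rotation vector about the world's x, y, z in degrees, then the shift along the world's x, y, z in mm, then the closure, from 0 (fully open) to 1 (shut). In form: [[rx, ry, rz, dx, dy, dz, fingers], ...]. A call has 1 to 20 rows; each row shifts and turns the commanded pose from where the row before left it; what a row does not reach is not made up. A row lasts 1/8 s, in which the tool goes at most 62.5 mm and 10.7 degrees, less where a joint would pass 70% of its speed; a pose out of reach is approached as far as the arm can. A call with a gripper value outside its range is refused whole. The fingers move at their own pace and stop on an object; "grip_force" is the grip in N (left out, the last holds). Time passes only in rows, so rows that do not move let the fingers close. It gives the time, the measured TCP pose, the force, the opening and the grip force at its end, in the units of the state.
- manip.read_state(): the state, without advancing time (a new reading comes with each control period).
- manip.camera(name): name is "scene" or "side" or "wrist"; returns the picture (480x640x3 uint8, red, green, blue); there is no depth.
- manip.camera_info(name): a dict with "fx", "fy", "cx", "cy" (pixels), "position" and "rotation" of the camera in the world; the wrist camera has in their place "T_tool_cam" (4x4, takes a point from camera to tool coordinates, whose origin is the TCP and whose axes are the flange's). Camera axes: x right, y down, z forward; pixel columns grow to the right and rows downward; lengths in mm; the calibration is good to about 2 mm. A picture is of the moment at which its call begins: read the wrist's pose just before it. camera_info takes no time and is no camera call.
- manip.sign_off(): hands the job in; it is judged then, once.
The state is a dict: "clock": time; "joints": joint angles; "qd": joint speeds; "effort": joint torques, N m; "eef_pos": TCP position; "eef_rot": TCP orientation; "wrist_force": force on the tool from outside, world axes, zero at the start; "moment": the same for the moment, N m; "finger_gap": finger opening in mm; "finger_force": force on a finger pad.
Only numpy, scipy, OpenCV 4.12 (cv2) and the standard library are available. Lean on these libraries where they do the work, as an engineer would, in place of code of your own. Each camera call takes 0.05 s, during which the arm holds its last target. There are 200 camera calls.

TASK

Close the clear guard of the test fixture fully. Then turn the green start knob clockwise to its stop, hold it there a moment, and let it spring back. Do not turn the start knob while the guard is open, and leave the black mode knob and the loose things on the bench as they are.

Things in the scene. Friction and masses are not known exactly. Their poses are not given: they have to be found in the camera images.
- fixture: white open-topped test fixture with three connectors inside, fixed to the bench, 170 x 170 mm and 70 mm high; origin at the centre of its underside, z up, its front faces its own -x (towards the robot, give or take its yaw), the guard's hinge is along its far (+x) top edge
- guard (a joint): angle (rad) of the fixture's clear guard: a panel 170 x 170 x 6 mm with a flat yellow frame, hinged on the fixture's far top edge; 0 = fully shut, lying flat on the rim; it starts raised by 0.6 to 1.15, can open to 1.3, and a stiff hinge keeps it where it is left (some 2 to 4 N at the front edge moves it)
- guard_hinge (a point): middle of the hinge line, at the underside of the guard's far edge, 72 mm above the bench; fixed to the fixture: x points from the fixture's front to its back, the hinge line runs along y. The panel runs 170 mm from here, to -x when shut; its outer (upper) face is 8 mm above its underside over the yellow frame, 6 mm elsewhere
- guard_tab (a point): top middle of the orange tab that continues the guard beyond its free edge: 26 mm long, 80 mm wide, 10 mm thick, in the panel's plane; this point is 182 mm from the hinge line and 9 mm above the plane of the panel's underside; moves with the guard (z is the outward normal of its upper face)
- start_box: grey console fixed to the bench, 110 x 110 mm and 55 mm high, with the green start knob on top in its middle; origin at the centre of its underside
- start_knob (a joint): turn (rad) of the green start knob, clockwise seen from above; 0 = home, 1.2 = stop; a spring (about 0.18 N m at the stop) turns it back home when let go
- start_grip (a point): grip point of the green start knob: on its vertical axis, 90 mm above the bench, 11 mm below the top of its grip bar; the bar is 60 mm long along this point's x, 18 mm thick along its y and stands 34 mm above a disc 68 mm across (disc top 67 mm, bar top 101 mm above the bench); turns with the knob, z up; a white line on top marks the bar's +x half
- mode_box: grey console like the start console, fixed to the bench, carrying the black mode knob; origin at the centre of its underside
- mode_grip (a point): grip point of the black mode knob, which has the same shape and size as the start knob; it has no spring and is to be left alone
- mode_end (a point): end of the white line on top of the black mode knob, 30 mm from its axis, 101 mm above the bench; turns with the knob
- screwdriver: loose screwdriver, a bystander
- tape_roll: loose yellow roll core, 90 mm across and 25 mm high, a bystander
- parts_cup: loose steel bowl, 70 mm across and 60 mm high, a bystander
- bobbin: loose empty white bobbin, 90 mm across and 60 mm high, a bystander
- part_tray: loose blue tray, 80 x 140 x 45 mm, a bystander
- carton: loose cardboard carton, 90 x 110 x 70 mm, a bystander
- wrench: loose steel wrench lying flat, a bystander
Not all that is in view belongs to the job. Leave any red look-alike of the start_box alone.

How it is judged (in metres and radians):
On the way, in this order (a step that is already met when the one before it is completed fails the run):
1. the guard is fully shut, with the start knob still at home (value of joint guard below 0.07 rad and value of joint start_knob below 0.2 rad), for 0.2 s.
2. the start knob is at its stop, with the guard shut (value of joint start_knob above 1.08 rad and value of joint guard below 0.07 rad), for 0.3 s.
At the end, for the whole second after the job is handed in: The guard is shut (within 0.07 rad of closed) and the start knob, let go, is back home (within 0.12 rad) and at rest (value of joint guard below 0.07 rad and value of joint start_knob below 0.12 rad and velocity of joint start_knob below 0.1 rad/s); the robot touches nothing.
It fails at once if the start knob is turned (over 0.5 rad) while the guard is open (over 0.2 rad) (value of joint start_knob above 0.5 rad and value of joint guard above 0.2 rad).
It fails at once if the black mode knob is turned (its end moved over 12 mm) (distance of mode_end from where it was at the start of the episode above 0.012 m).
It fails at once if a loose thing is moved by more than 30 mm (distance of any of screwdriver, tape_roll, parts_cup, bobbin, part_tray, carton, wrench from where it was at the start of the episode above 0.03 m).
It also fails if it takes over 64 s, if anything falls off the work surface, if the arm or the gripper's body presses on something with over 40 N, if the wrist force passes 120 N, or if a joint passes its speed limit or range.

## Working session

There is one attempt and no reset: what is moved stays moved. The work goes in short steps, Python scripts to look and compute and a tool call to move; the robot and the scene stay as the last step left them, time stands still between calls to the robot, and variables do not carry over. Pictures are saved under pics/ and viewed, at most 10 in all, crops included, and the job is handed in when it is done.

Besides the shell and the picture viewer there is one more tool, called after ">>>" as a command line: name --pt "numbers of a row" for each row, then --argument value for the rest. servo_tool: Moves the arm, as the interface text tells. Its arguments: {"type":"object","properties":{"rows":{"type":"array","items":{"type":"array","items":{"type":"number"}}},"grip_force":{"type":"number"}},"required":["rows"]}

```bash
mkdir -p pics; ls
python3 - <<'E'
from cell import manip
import cv2,numpy as np
for n in("scene","side"):
    cv2.imwrite(f"pics/{n}0.png",cv2.cvtColor(manip.camera(n),cv2.COLOR_RGB2BGR)); i=manip.camera_info(n)
    print(n,{k:np.round(v,3).tolist() for k,v in i.items() if not isinstance(v,str)})
print(manip.read_state())
print(manip.camera_info("wrist"))
E
```

```text
pics
scene {'fx': 537.884, 'fy': 537.884, 'cx': 308.725, 'cy': 239.274, 'position': [1380.484, 135.665, 1367.681], 'rotation': [-2.577, -0.01, 1.803]}
side {'fx': 560.068, 'fy': 560.068, 'cx': 312.88, 'cy': 239.733, 'position': [-128.001, -771.164, 1120.24], 'rotation': [-2.355, -0.016, -0.752]}
{'clock': 0.1, 'joints': array([ 1.18641267e+00,  3.00398277e-01,  1.52151319e+00, -1.37569540e-05,
        1.32066935e+00, -6.65952341e-02]), 'qd': array([ 0.00149821,  0.00108835, -0.00271615,  0.0014963 ,  0.00108567,
       -0.00016523]), 'effort': array([ 1.77925944e-03, -5.32647443e+01, -3.53283334e+01,  7.09837326e-02,
        2.34676333e-02, -2.05218038e-05]), 'eef_pos': array([171.77558524, 522.25018653, 204.95498629]), 'eef_rot': array([-3.14060580e+00, -5.24622940e-05,  2.82380762e+00]), 'wrist_force': array([ 0.05829058, -0.82078714, -0.57585166]), 'moment': array([-0.04661312,  0.02902658, -0.06964676]), 'finger_force': 0.0, 'finger_gap': 94.0181591767577}
{'fx': 411.91067084434906, 'fy': 411.91067084434906, 'cx': 318.3044154512787, 'cy': 234.85310806164057, 'T_tool_cam': array([[ 6.32403678e-04, -9.69650262e-01, -2.44495337e-01,
         7.00217573e+01],
       [ 9.99999773e-01,  5.56045932e-04,  3.81330181e-04,
        -5.34424131e-01],
       [-2.33806273e-04, -2.44495522e-01,  9.69650393e-01,
        -1.78655578e+02],
       [ 0.00000000e+00,  0.00000000e+00,  0.00000000e+00,
         1.00000000e+00]])}
```

View pics/scene0.png

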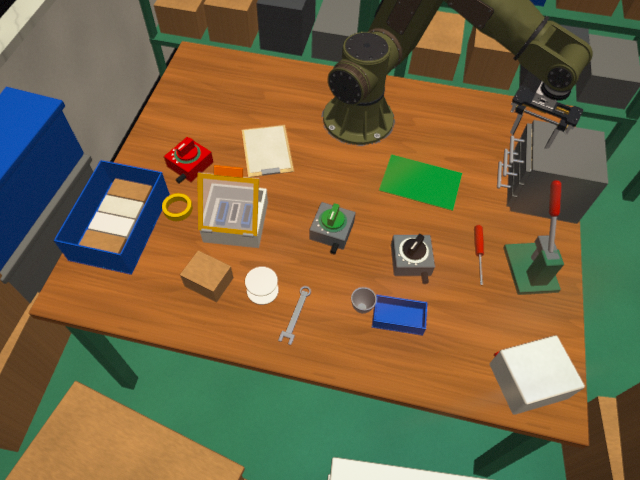

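View pics/side0.png

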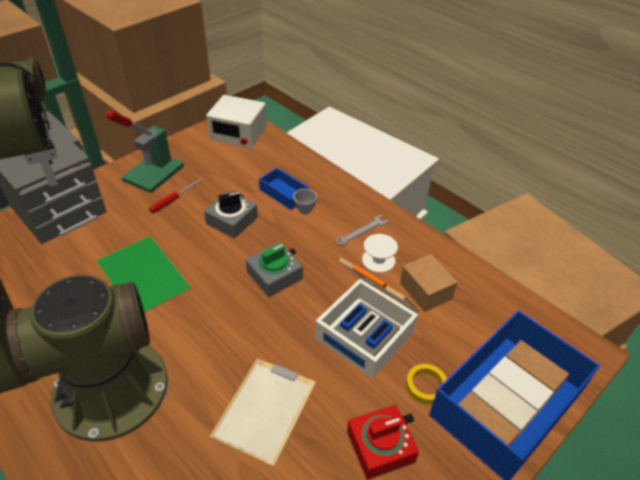

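The scene shows the fixture at about (233,212) with its guard raised, and the tab at (228,172). There are two candidates for the start console: the green-knob grey box at (333,222) in scene and (272,262) in side, and the red box at (187,157) in scene and (383,437) in side. The grey box with the green knob fits the description; the red one is the look-alike. The black mode knob is at (413,250). I'll enlarge to confirm this and read pixels.

```bash
cat > h.py <<'E'
from cell import manip
import cv2,numpy as np
from scipy.spatial.transform import Rotation as R
def cam(n):
    i=manip.camera_info(n); K=np.array([[i["fx"],0,i["cx"]],[0,i["fy"],i["cy"]],[0,0,1]])
    if n=="wrist":
        s=manip.read_state(); T=np.eye(4); T[:3,:3]=R.from_euler("xyz",s["eef_rot"]).as_matrix(); T[:3,3]=s["eef_pos"]
        T=T@i["T_tool_cam"]; return K,T[:3,:3],T[:3,3]
    r=np.array(i["rotation"]); r=R.from_euler("xyz",r).as_matrix() if r.size==3 else r
    return K,r,np.array(i["position"])
def proj(c,p):
    K,r,t=c; q=(np.atleast_2d(p)-t)@r@K.T; return q[:,:2]/q[:,2:]
def ray(c,uv):
    K,r,t=c; return r@np.linalg.solve(K,[uv[0],uv[1],1]),t
def atz(c,uv,z):
    d,t=ray(c,uv); return t+d*(z-t[2])/d[2]
def tri(cs,uvs):
    A=np.zeros((3,3));b=np.zeros(3)
    for c,uv in zip(cs,uvs):
        d,t=ray(c,uv); d=d/np.linalg.norm(d); P=np.eye(3)-np.outer(d,d); A+=P;b+=P@t
    return np.linalg.solve(A,b)
E
python3 - <<'E'
from h import *
a=cv2.imread("pics/scene0.png");b=cv2.imread("pics/side0.png")
f=lambda im,x,y,w,h:cv2.resize(im[y:y+h,x:x+w],None,fx=4,fy=4,interpolation=cv2.INTER_CUBIC)
top=np.hstack([f(a,190,155,100,75)[:,:400],f(a,290,185,100,75)])
bot=np.hstack([f(b,310,245,115,75)[:,:460],f(b,235,225,85,75)])
cv2.imwrite("pics/c1.png",np.vstack([top,bot]))
for n,l in(("scene",[(333,222),(413,250),(228,172),(235,220)]),("side",[(272,258),(230,203),(366,325),(372,275)])):
    for p in l: print(n,p,atz(cam(n),p,80).round())
E
```

```text
scene (333, 222) [509.  15.  80.]
scene (413, 250) [549. 253.  80.]
scene (228, 172) [ 404. -337.   80.]
scene (235, 220) [ 569. -262.   80.]
side (272, 258) [474.   2.  80.]
side (230, 203) [524. 243.  80.]
side (366, 325) [ 498. -303.   80.]
side (372, 275) [ 620. -209.   80.]
```

View pics/c1.png

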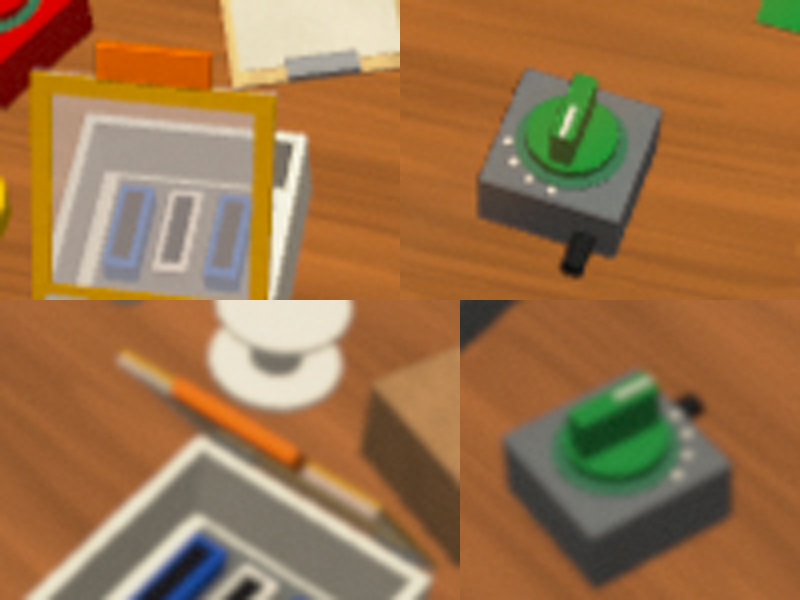

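The crop confirms it: a grey console with a green knob, white line towards +x (crop (568,122)). The guard's tab is at scene crop (95–212, 42–88), and nearly edge-on in side crop (172–300, 380–463). Next I triangulate.

Run:
```python
from h import *
S,D=cam("scene"),cam("side")
s=lambda x,y:(190+x/4,155+y/4); s2=lambda x,y:(290+(x-400)/4,185+y/4)
d=lambda x,y:(310+x/4,245+(y-300)/4); d2=lambda x,y:(235+(x-460)/4,225+(y-300)/4)
def pr(n,a,b): print(n,tri([S,D],[a,b]).round(1))
# tab outer end top corners
pr("tab outer left(+y)",s(212,50),d(172,380)); pr("tab outer right",s(95,42),d(300,463))
pr("guard free corner +y",s(274,95),d(120,352)); pr("guard free corner -y",s(33,73),d(390,520))
pr("knob near end",s2(568,140),d2(650,380)); pr("knob far end",s2(583,77),d2(576,415))
for n,a in(("near",s2(566,138)),("far",s2(585,78))): print("S z101",n,atz(S,a,101).round(1))
for n,a in(("near",d2(652,380)),("far",d2(576,415))): print("D z101",n,atz(D,a,101).round(1))
for a in [(361,281),(417,316),(372,362),(318,321)]: print("rim z70",atz(D,a,70).round(1))
```

```text
tab outer left(+y) [ 498.3 -245.7  236.3]
tab outer right [ 507.9 -327.8  232. ]
guard free corner +y [ 508.3 -199.6  214.1]
guard free corner -y [ 528.3 -371.9  209.4]
knob near end [514.5  10.3  94.3]
knob far end [458.2  12.   98.5]
S z101 near [515.9  11.1 101. ]
S z101 far [460.9  13.5 101. ]
D z101 near [512.1   1.9 101. ]
D z101 far [456.6  10.6 101. ]
rim z70 [ 592.7 -198.8   70. ]
rim z70 [ 611.2 -362.    70. ]
rim z70 [ 440.7 -375.8   70. ]
rim z70 [ 429.7 -215.9   70. ]
```

>>> servo_tool --pt "0 0 0 10 -20 30 1" --pt "0 0 0 20 -40 30 1" --pt "0 0 0 26 -43 20 1" --pt "0 0 0 26 -43 10 1" --pt "0 0 0 26 -43 5 1" --pt "0 0 0 26 -43 0 1" --pt "0 0 0 26 -43 0 1" --pt "0 0 0 26 -43 0 1" --pt "0 0 0 26 -43 0 1" --pt "0 0 0 26 -43 0 1" --pt "0 0 0 26 -43 0 1" --pt "0 0 0 26 -43 0 1" --pt "0 0 0 18 -22 0 1" --pt "0 0 0 0 0 0 1" --pt "0 0 0 0 0 0 1" --pt "0 0 0 0 0 0 1"

```text
clock: 2.1
eef_pos: [479.5, 11.3, 300.6]
eef_rot: [3.141, 0.0, 2.825]
wrist_force: [1.0, -0.9, -0.1]
finger_gap: 0.3
finger_force: 0.0
```

Run:
```python
from h import *
c=cam("wrist"); im=manip.camera("wrist")[:,:,::-1]; cv2.imwrite("pics/w1.png",im)
np.savez("pics/w1.npz",K=c[0],r=c[1],t=c[2])
print(manip.read_state()["eef_pos"],c[2],proj(c,[[485,10,101],[515,8,101],[455,12,101]]).round())
```

```text
[479.52597493  11.21668646 300.67150158] [412.71372578  32.54075514 479.27090858] [[319. 214.]
 [327. 244.]
 [311. 183.]]
```

View pics/w1.png

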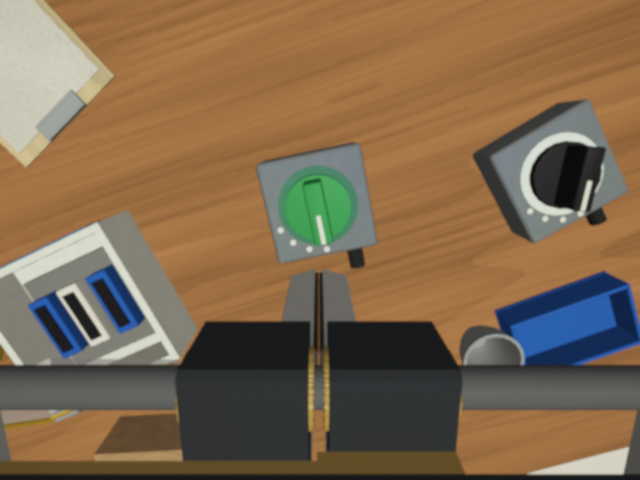

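The wrist view shows the green knob bar from (313,180) to (321,244), with the white line at the lower (+x) end. The fixture is at lower left and the mode knob at (570,175). I'll combine this with the scene and side views.

Run:
```python
from h import *
z=np.load("pics/w1.npz"); W=(z["K"],z["r"],z["t"]); S,D=cam("scene"),cam("side")
s2=lambda x,y:(290+(x-400)/4,185+y/4); d2=lambda x,y:(235+(x-460)/4,225+(y-300)/4)
for n,w,a,b in(("near",(321,244),s2(566,138),d2(652,380)),("far",(313,180),s2(585,78),d2(576,415))):
    print(n,tri([W,S],[w,a]).round(1),tri([W,S,D],[w,a,b]).round(1),atz(W,w,101).round(1))
for uv in [(258,166),(358,144),(377,243),(281,262)]: print("box z55",atz(W,uv,55).round(1))
```

```text
near [513.5   6.6  97.7] [513.9   6.   97.1] [512.8   2.6 101. ]
far [453.8  13.3  91.2] [456.3  13.5  96.7] [452.7  14.5 101. ]
box z55 [426.6 -36.5  55. ]
box z55 [437.3  66.7  55. ]
box z55 [542.5  56.2  55. ]
box z55 [530.8 -48.3  55. ]
```

>>> servo_tool --pt "0 0 0 20 -35 0 1" --pt "0 0 0 20 -50 0 1" --pt "0 0 0 20 -55 0 1" --pt "0 0 0 20 -55 0 1" --pt "0 0 0 15 -55 0 1" --pt "0 0 0 5 -40 0 1" --pt "0 0 0 0 -9 -10 1" --pt "0 0 0 0 0 -15 1" --pt "0 0 0 -10 0 -15 1" --pt "0 0 0 0 0 0 1"

```text
clock: 3.4
eef_pos: [569.4, -286.8, 259.4]
eef_rot: [3.141, -0.002, 2.825]
wrist_force: [-0.1, 0.4, 0.6]
finger_gap: 0.4
finger_force: 0.0
```

>>> servo_tool --pt "0 0 0 -10 0 -8 1" --pt "0 0 0 -10 0 -9 1" --pt "0 0 0 -10 -1 -9 1" --pt "0 0 0 -10 0 -9 1" --pt "0 0 0 -10 -1 -8 1" --pt "0 0 0 -9 -1 -6 1" --pt "0 0 0 -9 -1 -6 1" --pt "0 0 0 -9 -1 -7 1"

```text
clock: 4.4
eef_pos: [492.6, -293.4, 198.3]
eef_rot: [-3.141, 0.001, 2.824]
wrist_force: [1.6, 0.1, -0.5]
finger_gap: 0.6
finger_force: 0.5
```

Run:
```python
from h import *
a=manip.camera("scene")[150:250,170:290,::-1];b=manip.camera("side")[230:380,300:450,::-1]
cv2.imwrite("pics/g1.png",np.hstack([cv2.resize(a,(480,400)),cv2.resize(b,(300,400))[:, :300]]))
```

```text
(no output)
```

View pics/g1.png

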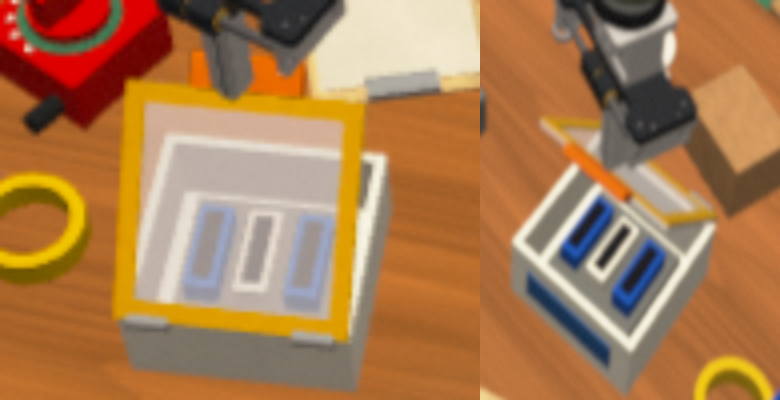

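The picture shows the fingertips on the outer face at the frame's front edge, scene part (232,95), and the guard already lowered to about 0.8 rad. I carry on down the arc.

>>> servo_tool --pt "0 0 0 -8 0 -8 1" --pt "0 0 0 -7 -1 -9 1" --pt "0 0 0 -7 0 -9 1" --pt "0 0 0 -6 -1 -9 1" --pt "0 0 0 -6 -1 -10 1" --pt "0 0 0 -5 0 -10 1" --pt "0 0 0 -4 -1 -10 1" --pt "0 0 0 -4 0 -10 1" --pt "0 0 0 -3 0 -10 1" --pt "0 0 0 -2 0 -11 1" --pt "0 0 0 -2 0 -10 1" --pt "0 0 0 -1 0 -8 1" --pt "0 0 0 0 0 0 1"

```text
clock: 6.12
eef_pos: [437.6, -297.3, 83.8]
eef_rot: [3.141, -0.001, 2.824]
wrist_force: [1.1, 1.2, -0.6]
finger_gap: 0.4
finger_force: 0.0
```

>>> servo_tool --pt "0 0 0 0 0 -2 1" --pt "0 0 0 0 0 -2 1" --pt "0 0 0 0 0 -1 1" --pt "0 0 0 0 0 0 1"

```text
clock: 6.62
eef_pos: [438.1, -297.8, 80.9]
eef_rot: [-3.141, 0.001, 2.824]
wrist_force: [-5.5, 4.5, 15.8]
finger_gap: 0.9
finger_force: 8.1
```

>>> servo_tool --pt "0 0 0 0 0 0 1" --pt "0 0 0 0 0 10 1" --pt "0 0 0 0 0 30 1" --pt "0 0 0 0 20 40 1" --pt "0 0 4 6 40 40 0" --pt "0 0 4 8 50 0 0" --pt "0 0 3 10 55 0 0" --pt "0 0 0 10 55 0 0" --pt "0 0 0 8 50 0 0" --pt "0 0 0 4 37 0 0" --pt "0 0 0 0 0 0 0" --pt "0 0 0 0 0 0 0"

```text
clock: 8.12
eef_pos: [483.9, 9.1, 199.6]
eef_rot: [-3.141, 0.0, 3.016]
wrist_force: [0.0, -1.0, 0.6]
finger_gap: 77.0
finger_force: 0.0
```

Run:
```python
from h import *
a=manip.camera("scene")[130:270,170:370,::-1];b=manip.camera("wrist")[:,:,::-1]
cv2.imwrite("pics/g2.png",np.hstack([cv2.resize(a,(400,280)),cv2.resize(b,(373,280))]))
s=manip.read_state(); print(s["eef_pos"],s["eef_rot"],s["finger_gap"])
```

```text
[483.82516491   8.60392514 199.54170029] [-3.14149243e+00  8.26658658e-05  3.01472440e+00] 85.18061320568837
```

View pics/g2.png

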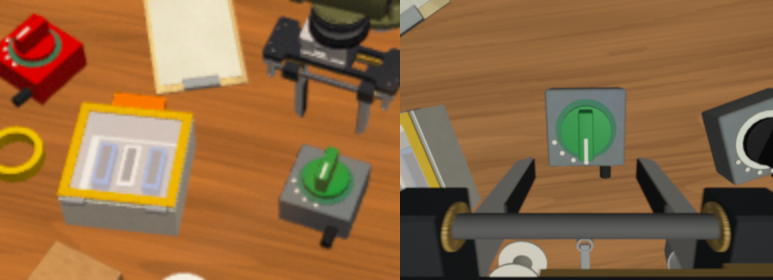

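The guard lies flat and shut on the fixture (left part, around (125,155)). The knob is centred between the fingers with its bar aligned. I descend and grip.

>>> servo_tool --pt "0 0 0 0 0 -25 0" --pt "0 0 0 0 0 -30 0" --pt "0 0 0 0 0 -30 0" --pt "0 0 0 0 0 -20 0" --pt "0 0 0 0 0 -12 0" --pt "0 0 0 0 0 -8 0" --pt "0 0 0 0 0 0 0" --pt "0 0 0 0 0 0 1" --pt "0 0 0 0 0 0 1" --pt "0 0 0 0 0 0 1" --pt "0 0 0 0 0 0 1" --pt "0 0 0 0 0 0 1" --pt "0 0 0 0 0 0 1" --pt "0 0 0 0 0 0 1" --pt "0 0 0 0 0 0 1" --grip_force 45

```text
clock: 10.1
eef_pos: [483.8, 9.2, 74.5]
eef_rot: [-3.141, -0.0, 3.016]
wrist_force: [-4.2, -15.2, 3.3]
finger_gap: 18.0
finger_force: 42.8
```

>>> servo_tool --pt "0 0 0 0 -2 0 1" --pt "0 0 -6 0 0 0 1" --pt "0 0 -6 0 0 0 1" --pt "0 0 -6 0 0 0 1" --pt "0 0 -6 0 0 0 1" --pt "0 0 0 0 0 0 1"

```text
clock: 10.85
eef_pos: [483.9, 9.0, 74.5]
eef_rot: [3.139, -0.001, 2.595]
wrist_force: [-0.3, 13.8, 0.4]
finger_gap: 17.5
finger_force: 45.0
```

```bash
python3 -c "
from h import *
s=manip.read_state();print(s['eef_pos'],s['eef_rot'],s['wrist_force'],s['moment'],s['joints'])"
```

```text
[483.86357133   8.9519365   74.47569942] [ 3.13930394e+00 -1.24141738e-03  2.59543783e+00] [-0.26105366 13.82678892  0.42008956] [ 2.63294964 -0.07999543  0.09299723] [-0.05866191  0.31334339  1.83797357  0.00311364  0.99030266 -1.08500967]
```

Turning smoothly; half a millimetre to a millimetre back in y, then on to the stop.

>>> servo_tool --pt "0 0 -6 0 1 0 1" --pt "0 0 -6 0 0 0 1" --pt "0 0 -6 0 0 0 1" --pt "0 0 -6 0 0 0 1" --pt "0 0 -6 0 0 0 1" --pt "0 0 -6 0 0 0 1" --pt "0 0 -4 0 0 0 1" --pt "0 0 -4 0 0 0 1" --pt "0 0 -1 0 0 0 1" --pt "0 0 0 0 0 0 1"

```text
clock: 12.1
eef_pos: [484.0, 9.2, 74.5]
eef_rot: [3.141, -0.001, 1.812]
wrist_force: [1.1, 6.0, -0.0]
finger_gap: 17.6
finger_force: 45.0
```

```bash
python3 -c "
from h import *
s=manip.read_state();print(s['eef_pos'],s['eef_rot'],s['wrist_force'],s['moment'])"
```

```text
[484.03952442   9.17175345  74.47877938] [ 3.14088059e+00 -9.81710238e-04  1.81178257e+00] [ 1.12930236  5.98906176 -0.00925484] [ 1.22908522 -0.26331578  0.34439314]
```

>>> servo_tool --pt "0 0 -2 0 0 0 1" --pt "0 0 -2 0 0 0 1" --pt "0 0 0 0 0 0 1" --pt "0 0 0 0 0 0 1" --pt "0 0 0 0 0 0 1" --pt "0 0 0 0 0 0 1"

```text
clock: 12.85
eef_pos: [484.0, 9.1, 74.5]
eef_rot: [3.141, -0.001, 1.743]
wrist_force: [1.5, 7.0, -0.8]
finger_gap: 17.7
finger_force: 46.8
```

Run:
```python
from h import *
s=manip.read_state();print(s['eef_rot'],s['moment'])
a=manip.camera("scene")[150:250,290:390,::-1];b=manip.camera("side")[215:315,220:320,::-1]
cv2.imwrite("pics/k1.png",cv2.resize(np.hstack([a,b]),(800,400)))
```

```text
[ 3.14098697e+00 -6.26808364e-04  1.74337828e+00] [ 1.06545736 -0.28543066  1.07812903]
```

View pics/k1.png

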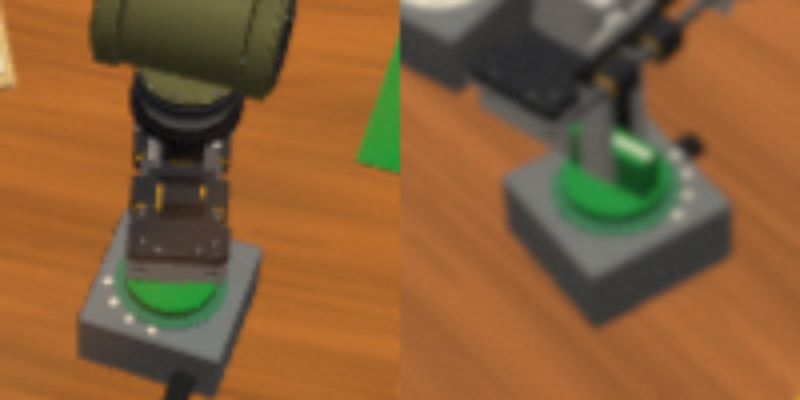

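The moment jumped to 1.08 N m over the last 4°, so the knob is against its stop, and the side view shows the bar turned clockwise between the pads. It has been held for more than 0.5 s, so I let go and rise.

>>> servo_tool --pt "0 0 0 0 0 0 1" --pt "0 0 0 0 0 0 0" --pt "0 0 0 0 0 0 0" --pt "0 0 0 0 0 0 0" --pt "0 0 0 0 0 0 0" --pt "0 0 0 0 0 0 0" --pt "0 0 0 0 0 0 0" --pt "0 0 0 0 0 0 0" --pt "0 0 0 0 0 0 0" --pt "0 0 0 0 0 10 0" --pt "0 0 0 0 0 30 0" --pt "0 0 0 0 0 50 0" --pt "0 0 0 0 0 50 0" --pt "0 0 0 0 0 40 0" --pt "0 0 0 -20 0 20 0" --pt "0 0 0 -20 0 0 0" --pt "0 0 0 0 0 0 0" --pt "0 0 0 0 0 0 0"

```text
clock: 15.2
eef_pos: [444.2, 8.4, 274.7]
eef_rot: [3.141, 0.0, 1.742]
wrist_force: [0.4, 0.6, -0.2]
finger_gap: 94.1
finger_force: 0.0
```

Run:
```python
from h import *
cv2.imwrite("pics/f1.png",np.hstack([cv2.resize(manip.camera("scene")[130:280,170:370,::-1],(400,300)),cv2.resize(manip.camera("wrist")[:,:,::-1],(400,300))]))
```

```text
(no output)
```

View pics/f1.png

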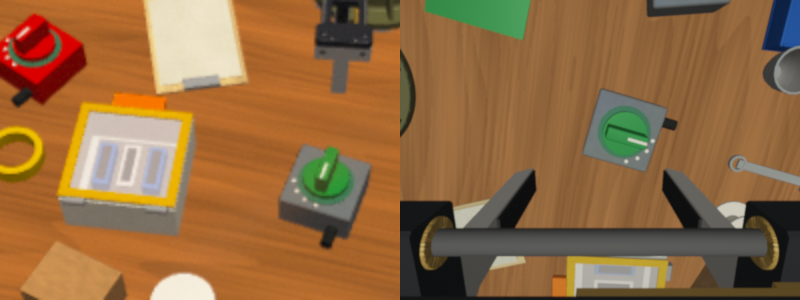

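The guard is shut, the knob is back home, as in the earlier picture (line at (325,170)), and the arm is clear.

```bash
python3 -c "
from cell import manip
print(manip.sign_off())"
```

```text
the job is handed in; nothing more can be done
None
```

I closed the guard, turned the green start knob to its stop, held it for over 0.5 s and let it spring back, with the arm clear of everything, and handed the job in at about 15 s; no verdict was returned.

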